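Clamp a corrosion coupon on its carrier and push it up the reader's loading ramp

ROBOT

A 6-joint arm with a two-finger parallel gripper is mounted at the origin on the work surface. World frame = base frame: x ahead of the robot, y to its left, z up, the work surface at z = 0. Lengths are in m, angles in degrees, forces in N, time in s.
With the tool pointing down it reaches from about 0.4 to 0.825 m from the base axis. Payload 7 kg.
Tool frame: the origin (TCP) lies midway between the tips of the shut fingers; the grasp point (between the pads) lies 19 mm behind it; z points along the fingers, y is the line along which they close (so a half turn about z gives the same grasp; the last joint's range is limited). The gripper opens to 88 mm and grips with 3 to 60 N. Pads are 19 mm wide; open, the fingers measure 130 mm over their backs; the gripper's body (78 mm by 193 mm) begins 47 mm behind the grasp point.
Start: joints at [82.512, 20.546, 0.682, 0, -70.136, -16.507], TCP at [0.275, 0.617, 0.2] pointing down, gripper open.
Joint ranges: [-176.03, 176.03], [-82.01, 121.73], [-58.28, 71.71], [-173.87, 95.51], [-174.79, -0.11], [-173.66, 173.66]. Speed limits (degrees/s): [136.94, 136.94, 172.46, 180, 180, 180].

INTERFACE

Orientations are given as a 3x3 rotation matrix whose columns are the frame's x, y, z axes.
In Python, from rig import robot gives the robot as it stands. Calls block until the motion is done:
- robot.goto(position, orientation): joint-space move of the TCP to a pose.
- robot.servo_line(position, ori=None, speed=0.15): straight line of the TCP; ori=None keeps the orientation; speed is the mean speed in m/s.
- robot.movej(angles): joint-space move.
- robot.move_gripper(opening): opening from 0.0 (shut) to 1.0 (fully open); the grip force is fixed at half the most; returns when the fingers have stopped.
- robot.dwell(seconds).
- robot.ik(position, orientation): joint angles nearest the present ones, or None.
- robot.grab_frame(name): name is "scene" or "top"; returns (picture, depth): 480x640x3 uint8, red, green, blue; 480x640 float32, m along the optical axis (not along the pixel's ray), 0 where there is no reading.
- robot.camera_info(name): a dict with "vfov" (degrees; the focal length in pixels is half the picture's height over the tangent of half this angle, whatever the lens; pixels are square), "cx", "cy" (the principal point, pixels), "view" (4x4, takes a point from world to camera coordinates). Camera axes: x right, y down, z forward; pixel columns grow to the right and rows downward; lengths in m; the calibration is good to about 2 mm. A picture is of the moment at which its call begins. camera_info takes no time and is no camera call.
A pose or a line that the arm cannot do raises robot.Unreachable and nothing moves.
- robot.job_done(): hands the job in; it is judged then, once.
Readings, each from a call of its own:
- robot.read_t(): time.
- robot.read_qpos(): joint angles.
- robot.read_qvel(): joint speeds.
- robot.read_effort(): joint torques, N m.
- robot.read_position(): TCP position.
- robot.read_tcp_rot(): TCP orientation.
- robot.read_force(): force on the tool from outside, world axes, zero at the start.
- robot.read_ft_torque(): the same for the moment, N m.
- robot.read_grip_width(): opening from 0.0 (shut) to 1.0 (fully open).
- robot.read_finger_force(): force on a finger pad.
Only numpy, scipy, OpenCV 4.12 (cv2) and the standard library are available. Lean on these libraries where they do the work, as an engineer would, in place of code of your own. Each camera call takes 0.05 s, during which the arm holds its last target. There are 200 camera calls.

TASK

Get the coupon carrier ready for the reader: put the steel coupon disc on the carrier's spindle, then the clamp cap on top of it, both fully down. Then slide the carrier, without lifting it off the bench or the ramp, nose first between the guides and up the ramp, and leave it resting against the stop at the top with coupon and cap still in place. Do not disturb the jar, the bottle or the beaker.

Things in the scene. Friction and masses are not known exactly. Their poses are not given: they have to be found in the camera images.
- ramp: Fixed loading ramp of a cream reader. Origin: middle of the ramp's toe, on the bench; x level, uphill; y to its left; z up. An aluminium floor 140 mm wide climbs from the toe at 9 degrees for 190 mm to the stop. Behind the stop: the reader's cabinet, 220 mm wide, 200 mm high, x = 212 to 372 mm. Place and yaw vary.
- ramp_mouth (a point): Middle of the ramp's guides' entry, at the toe (same point and axes as the ramp). Two steel guides, 78 mm apart inside, 14 mm high above the ramp floor, run from 30 mm up the slope to the stop. Before them 18 mm high flares widen to about 123 mm inside at x = -30 mm.
- ramp_portal (a point): Centre of the underside of the beam of a white portal over the ramp, 155 mm up the slope and 85 mm square above its floor. The beam is 30 mm wide along the slope and 18 mm thick; its posts stand 59 mm or more to either side. The loaded carrier passes beneath, but nothing can be put on the spindle there.
- ramp_stop (a point): Where the ramp floor meets the stop, on the ramp's centre line: 187.7 mm ahead of the toe, 29.7 mm up. The stop is a black rubber block 86 mm wide and 30 mm high; the carrier's nose comes to rest against it. Axes as the ramp's.
- carrier: Loose aluminium carrier (a sled), about 0.5 kg, flat on the bench before the ramp's toe, roughly facing it. Origin: centre of its underside; x to its nose, z up. Base plate 130 x 70 x 14 mm; on it a 32 mm wide boss, top 20 mm above the underside, with a spindle at x = +30 mm, and a handle plate at the tail. It slides under a few newtons and stays where it is left on the slope.
- carrier_nose (a point): Middle of the lower front edge of the carrier (x = +65 mm, underside). Axes as the carrier's.
- carrier_handle (a point): Centre of the carrier's upright handle plate at x = -59 mm, 34 mm above the underside. The plate is 12 mm thick along x (its rear face is flush with the carrier's tail), 50 mm wide and reaches from 14 to 54 mm above the underside; it can be pinched or pushed from behind. Axes as the carrier's.
- spindle_tip (a point): Top of the carrier's spindle: 12 mm in diameter, upright in the carrier, tapered over its last 4 mm, 46 mm above the underside at x = +30 mm.
- coupon_seat (a point): Where the coupon's centre is when it lies fully down on the boss: 26 mm above the carrier's underside, on the spindle's axis. Axes as the carrier's.
- cap_seat (a point): Where the cap's centre is when it sits fully down on the seated coupon: 45 mm above the carrier's underside, on the spindle's axis. Axes as the carrier's.
- coupon_center (a point): Centre of the steel coupon: a flat disc 50 mm in diameter and 12 mm thick with a 17 mm through hole, about 0.15 kg, lying on the bench. z is its axis.
- cap_center (a point): Centre of the clamp cap: a grey ribbed knob 36 mm in diameter and 26 mm high, 50 g, standing on the bench open side down. A plain bore (no thread) about 16.5 mm wide and 20 mm deep comes up from below; the top is closed. z is its axis, upward.
- jar_center (a point): Bystander: small jar 40 mm in diameter, 48 mm high; its centre.
- reagent_center (a point): Bystander: amber bottle 64 mm in diameter, 150 mm high; its centre.
- beaker_center (a point): Bystander: glass beaker 52 mm in diameter, 60 mm high; its centre.
There are look-alikes about, which are no part of the job. Of the things like the carrier, leave any that is red or yellow; of the rest the larger one is meant.

How it is judged:
By the outcome, as a careful person would: the job done as asked, in the order asked, and still so for the second after the job is handed in, with the robot touching nothing.
It also fails if it takes over 72 s, if anything falls off the work surface, if the arm or the gripper's body presses on something with over 40 N, if the wrist force passes 120 N, or if a joint passes its speed limit or range.

## Working session

There is one attempt and no reset: what is moved stays moved. The work goes in short steps, each a Python script; the robot and the scene stay as the last script left them, time stands still between calls to the robot, and variables do not carry over. Pictures are saved under pics/ and viewed, at most 10 in all, crops included, and the job is handed in when it is done.

```bash
mkdir -p pics; ls; python3 - <<'E'
from rig import robot
import cv2,numpy as np
for n in("scene","top"):
    p,d=robot.grab_frame(n); cv2.imwrite(f"pics/{n}0.png",p[:,:,::-1]); np.save(f"pics/{n}0.npy",d)
    c=robot.camera_info(n); print(n,c["vfov"],c["cx"],c["cy"],{k:v for k,v in c.items() if k not in("vfov","cx","cy","view")}); print(np.round(c["view"],4).tolist()); print((d==0).mean())
E
```

```text
pics
scene 55.51582270668208 317.8129930995521 240.10028471407702 {}
[[0.5927, 0.8054, -0.0086, -0.3395], [0.6243, -0.4661, -0.6269, -0.3134], [-0.5089, 0.3662, -0.779, 1.1957], [0.0, 0.0, 0.0, 1.0]]
0.0040852864583333336
top 54.185083791365116 317.59083728701614 235.7667085494076 {}
[[-0.0086, -0.9995, 0.0307, -0.0398], [-0.9935, 0.005, -0.1135, 0.6023], [0.1133, -0.0315, -0.9931, 0.8603], [0.0, 0.0, 0.0, 1.0]]
0.004039713541666667
```

View pics/scene0.png

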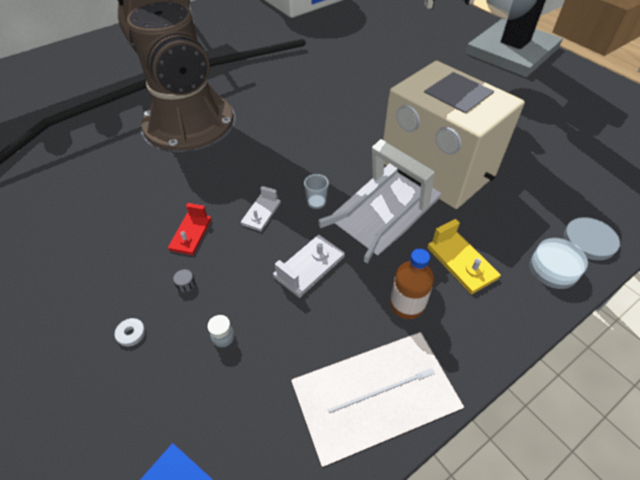

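View pics/top0.png

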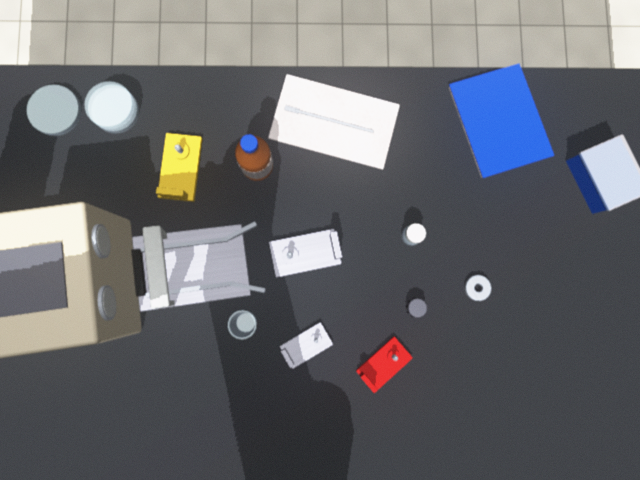

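Things that could be taken for the carrier (top view): large aluminium (305,253), small aluminium (306,345), red (385,363), yellow (180,167). I choose the large one at (305,253), whose nose is to the left, towards the ramp. The coupon is the ring at (478,288). The cap is the grey knob at (417,308), and the white-lidded jar at (415,234) could be confused with it.

```bash
cat > h.py <<'E'
import numpy as np,cv2
from rig import robot
def cam(n):
    c=robot.camera_info(n); f=240/np.tan(np.radians(c["vfov"]/2)); V=np.array(c["view"])
    return f,c["cx"],c["cy"],V[:3,:3],V[:3,3]
def ray(n,uv,z):
    "pixels -> world points on plane height z"
    f,cx,cy,R,t=cam(n); uv=np.atleast_2d(uv).astype(float)
    d=np.c_[(uv[:,0]-cx)/f,(uv[:,1]-cy)/f,np.ones(len(uv))]@R; o=-R.T@t
    return o+d*((z-o[2])/d[:,2])[:,None]
def proj(n,P):
    f,cx,cy,R,t=cam(n); p=np.atleast_2d(P)@R.T+t
    return np.c_[p[:,0]/p[:,2]*f+cx,p[:,1]/p[:,2]*f+cy]
def cloud(n,D):
    f,cx,cy,R,t=cam(n); v,u=np.mgrid[:480,:640]
    return (np.dstack([(u-cx)/f*D,(v-cy)/f*D,D])-t)@R
def tri(uvs):
    "triangulate {cam:uv}"
    A=np.zeros((3,3));b=np.zeros(3)
    for n,uv in uvs.items():
        f,cx,cy,R,t=cam(n); o=-R.T@t; d=R.T@np.array([(uv[0]-cx)/f,(uv[1]-cy)/f,1]); d/=np.linalg.norm(d)
        M=np.eye(3)-np.outer(d,d); A+=M; b+=M@o
    return np.linalg.solve(A,b)
def ell(n,img,roi,lo):
    "biggest blob brighter than lo in roi: contour"
    x,y,w,h=roi; m=(img[y:y+h,x:x+w].min(2)>lo).astype(np.uint8)
    c=max(cv2.findContours(m,cv2.RETR_EXTERNAL,cv2.CHAIN_APPROX_NONE)[0],key=cv2.contourArea)
    return c[:,0]+[x,y]
E
python3 - <<'E'
from h import *
for n,rois in {"top":dict(coupon=(455,265,50,50),cap=(400,290,35,36),jar=(395,215,40,40),carrier=(262,222,85,62),small=(275,318,62,55),ramp=(125,215,150,105)),
          "scene":dict(coupon=(105,310,50,45),cap=(165,262,36,36),jar=(200,305,45,50),carrier=(265,230,85,70),small=(235,180,50,55),ramp=(320,130,130,135))}.items():
    D=np.load(f"pics/{n}0.npy"); P=cloud(n,D); img=cv2.imread(f"pics/{n}0.png")
    for k,(x,y,w,h) in rois.items():
        p=P[y:y+h,x:x+w].reshape(-1,3); im=img[y:y+h,x:x+w]
        q=p[(p[:,2]>.006)&(p[:,2]<.25)]
        print(n,k,len(q),"z floor",np.median(p[:,2]).round(4),"min",q.min(0).round(3),"max",q.max(0).round(3),"med",np.median(q,0).round(4))
        if k=="carrier":
            s=p[(p[:,2]>.009)&(p[:,2]<.017)]; r=cv2.minAreaRect(s[:,:2].astype(np.float32)*1000); print("  plate",len(s),r,np.median(s[:,2]))
            s=p[(p[:,2]>.045)&(p[:,2]<.06)]; print("  handle",cv2.minAreaRect(s[:,:2].astype(np.float32)*1000),np.median(s[:,2]))
top=cv2.imread("pics/top0.png"); sc=cv2.imread("pics/scene0.png")
def up(i,x,y,w,h,W,H): return cv2.resize(i[y:y+h,x:x+w],(W,H),interpolation=cv2.INTER_CUBIC)
a=np.vstack([up(top,125,215,225,105,787,300) [:, :787],np.hstack([up(sc,260,130,130,98,397,299),up(sc,260,225,100,75,390,299)])])
cv2.imwrite("pics/crop1.png",a[:600])
E
```

```text
top coupon 460 z floor -0.0002 min [ 0.479 -0.382  0.006] max [ 0.526 -0.331  0.016] med [ 0.5021 -0.3567  0.0111]
top cap 315 z floor 0.0 min [ 0.448 -0.251  0.006] max [ 0.482 -0.215  0.029] med [ 0.4653 -0.2308  0.025 ]
top jar 398 z floor -0.0 min [ 0.587 -0.247  0.007] max [ 0.624 -0.21   0.052] med [ 0.6047 -0.2255  0.0463]
top carrier 2442 z floor 0.0018 min [ 0.527 -0.088  0.006] max [0.618 0.05  0.057] med [ 0.5725 -0.0199  0.0137]
  plate 2004 ((572.6342163085938, -19.18659210205078), (70.12894439697266, 129.83201599121094), 11.124170303344727) 0.013264151611798154
  handle ((576.6636962890625, -35.60123825073242), (49.878753662109375, 96.32421112060547), 10.155272483825684) 0.052862607536567734
top small 1193 z floor 0.0004 min [ 0.354 -0.07   0.006] max [0.438 0.029 0.04 ] med [ 0.3949 -0.0189  0.0093]
top ramp 8159 z floor 0.0077 min [0.445 0.04  0.006] max [0.639 0.324 0.131] med [0.5413 0.222  0.0218]
scene coupon 552 z floor 0.0005 min [ 0.476 -0.384  0.006] max [ 0.526 -0.335  0.016] med [ 0.5027 -0.3593  0.0116]
scene cap 350 z floor 0.0005 min [ 0.446 -0.253  0.006] max [ 0.483 -0.217  0.03 ] med [ 0.4697 -0.2358  0.025 ]
scene jar 616 z floor 0.0004 min [ 0.586 -0.251  0.006] max [ 0.626 -0.213  0.052] med [ 0.6135 -0.2331  0.046 ]
scene carrier 2136 z floor 0.0008 min [ 0.525 -0.091  0.006] max [0.619 0.048 0.057] med [ 0.5785 -0.0265  0.0143]
  plate 1487 ((571.5482788085938, -21.237464904785156), (71.5394058227539, 131.1856689453125), 11.338526725769043) 0.013683593849173925
  handle ((567.7325439453125, -45.581626892089844), (48.887977600097656, 95.48699951171875), 24.98447036743164) 0.05328083275448662
scene small 851 z floor 0.0005 min [ 0.351 -0.071  0.006] max [0.439 0.027 0.04 ] med [ 0.3922 -0.017   0.0099]
scene ramp 9606 z floor 0.0113 min [ 0.422 -0.005  0.006] max [0.763 0.32  0.186] med [0.5571 0.2271 0.0317]
```

View pics/crop1.png

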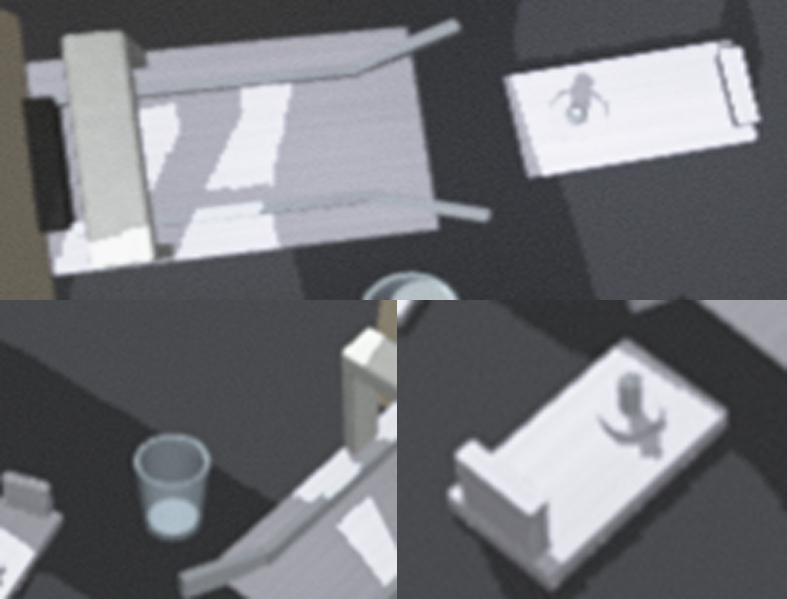

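The crop shows the chosen carrier: aluminium, spindle near crop (578,110) on the left towards the ramp, handle plate at (740,85). Plate points give 130 x 70 mm, so it is the larger one. Next I fit the ramp and measure the bottle.

```bash
python3 - <<'E'
from h import *
for n,(x,y,w,h),bx in (("top",(125,215,150,105),(228,130,55,60)),("scene",(320,130,130,135),(380,240,65,85))):
    P=cloud(n,np.load(f"pics/{n}0.npy")); p=P[y:y+h,x:x+w].reshape(-1,3)
    q=p[(p[:,2]>.004)&(p[:,2]<.03)]
    for i in range(6):
        c=np.linalg.lstsq(np.c_[q[:,:2],np.ones(len(q))],q[:,2],rcond=None)[0]
        r=p[:,2]-np.c_[p[:,:2],np.ones(len(p))]@c; q=p[(abs(r)<(.006 if i<2 else .0022))&(p[:,2]>.0035)&(p[:,2]<.031)]
    g=c[:2]; m=(q[:,2]>.0045)
    R=cv2.minAreaRect(q[:,:2].astype(np.float32)*1000); print(n,len(q),"slope",np.degrees(np.arctan(np.hypot(*g))),"yaw",np.degrees(np.arctan2(g[1],g[0])),R)
    # per-slice width centre along yaw
    for yaw in (np.arctan2(g[1],g[0]),):
        u=g/np.hypot(*g); v=np.array([-u[1],u[0]]); a=q[:,:2]@u; b=q[:,:2]@v; a0=-c[2]/np.hypot(*g)
        S=[(s,np.percentile(b[abs(a-a0-s)<.004],[.5,99.5])) for s in np.arange(.03,.13,.012) if (abs(a-a0-s)<.004).sum()>20]
        for s,l in S: print("  s%.3f"%s,(l*1000).round(1),end="")
        print("\n toe",[((a0*u+v*np.mean([l.mean() for _,l in S]))*1000).round(1)])
    x,y,w,h=bx; b=P[y:y+h,x:x+w].reshape(-1,3); b=b[(b[:,2]>.03)&(b[:,2]<.2)]; print(" bottle",b.min(0).round(3),b.max(0).round(3))
    x,y,w,h=(262,222,85,62) if n=="top" else (265,230,85,70); b=P[y:y+h,x:x+w].reshape(-1,3); b=b[(b[:,2]>.026)&(b[:,1]>-.02)]; print(" spindle",len(b),b.mean(0).round(4),b[b[:,2]>.042].mean(0).round(4))
    x,y,w,h=(215,300,50,45) if n=="top" else (298,165,38,50); b=P[y:y+h,x:x+w].reshape(-1,3); b=b[(b[:,2]>.01)]; print(" beaker",b.min(0).round(3),b.max(0).round(3))
print(robot.read_tcp_rot(),robot.read_t())
E
```

```text
top 3739 slope 8.32811779369809 yaw 97.86525915117387 ((540.5636596679688, 207.52877807617188), (232.8858642578125, 187.36758422851562), 88.90318298339844)
  s0.030 [-638.2 -455.5]  s0.042 [-637.7 -499.8]  s0.054 [-638.9 -499.8]  s0.066 [-638.3 -499.9]  s0.078 [-637.8 -499.9]  s0.090 [-638.  -500.1]  s0.102 [-637.4 -499.7]  s0.114 [-638.9 -500. ]  s0.126 [-638.3 -500.9]
 toe [array([558.9,  94.9])]
 bottle [0.717 0.043 0.03 ] [0.779 0.106 0.154]
 spindle 54 [0.5432 0.0009 0.3522] [ 0.5308 -0.0038  0.5216]
 beaker [ 0.414 -0.016  0.01 ] [0.501 0.121 0.924]
scene 1305 slope 3.3429089402830647 yaw 126.83902013251556 ((564.1434326171875, 183.97512817382812), (277.6048583984375, 257.6414489746094), 52.30250549316406)

 toe [array([nan, nan])]
 bottle [0.686 0.041 0.03 ] [0.781 0.21  0.152]
 spindle 57 [0.5673 0.0073 0.038 ] [0.5661 0.0088 0.0434]
 beaker [ 0.413 -0.31   0.01 ] [1.005 0.119 0.732]
[[ 9.13545000e-01 -4.06737375e-01 -4.90434973e-04]
 [-4.06737652e-01 -9.13543933e-01 -1.40190500e-03]
 [ 1.22173264e-04  1.48018167e-03 -9.99998897e-01]] 0.1
  return _methods._mean(a, axis=axis, dtype=dtype,
  ret = ret.dtype.type(ret / rcount)
```

```bash
cat >> h.py <<'E'
def ori(deg):
    "tool down, fingers closing along heading deg"
    c,s=np.cos(np.radians(deg)),np.sin(np.radians(deg))
    return np.array([[-s,c,0],[c,s,0],[0,0,-1.]])
YC=101.2; CAR=np.array([.5721,-.0202]); YR=97.87
def car(x,y=0,c=CAR,yaw=YC):
    a=np.radians(yaw); return c+x*np.array([np.cos(a),np.sin(a)])+y*np.array([-np.sin(a),np.cos(a)])
COUPON=np.array([.5018,-.358]); CAP=np.array([.4648,-.234])
E
python3 - <<'E'
from h import *
print("toe corners",ray("top",[(241.6,224.4),(250.2,295.5)],0).round(4).tolist())
sp=car(.03); print("spindle",sp)
best=None
for a in (YC-90,YC+90):
    qs=[robot.ik([*p],ori(a)) for p in ((*COUPON,.003),(*CAP,.006),(*sp,.12),(*car(-.059),.03),(*car(.065),.05),(.548,.17,.05))]
    print(a,[None if q is None else np.round(q,0).tolist() for q in qs])
A=YC-90
p=robot.read_position(); robot.servo_line([p[0],p[1],.4],speed=.3); print(robot.read_t())
E
```

```text
toe corners [[0.6294, 0.1053, 0.0], [0.4896, 0.0872, 0.0]]
spindle [0.56627297 0.00922865]
11.200000000000003 [[-17.0, 26.0, -20.0, 0.0, -44.0, -151.0], [-5.0, 18.0, -32.0, 0.0, -39.0, -164.0], [21.0, 14.0, -20.0, 0.0, -56.0, 170.0], None, [24.0, 18.0, -25.0, 0.0, -47.0, 167.0], [37.0, 19.0, -23.0, 0.0, -48.0, 154.0]]
191.2 [[-17.0, 26.0, -20.0, 0.0, -44.0, 29.0], [-5.0, 18.0, -32.0, 0.0, -39.0, 16.0], [21.0, 14.0, -20.0, 0.0, -56.0, -10.0], [11.0, 22.0, -22.0, 0.0, -46.0, -0.0], [24.0, 18.0, -25.0, 0.0, -47.0, -13.0], [37.0, 19.0, -23.0, 0.0, -48.0, -26.0]]
0.9167
```

```bash
cat >> h.py <<'E'
A=191.2
E
python3 - <<'E'
from h import *
robot.goto([*COUPON,.15],ori(A))
robot.servo_line([*COUPON,.003],speed=.12)
robot.move_gripper(0.0)
print(robot.read_grip_width()*88,robot.read_finger_force(),robot.read_force(),robot.read_position())
robot.servo_line([*COUPON,.12],speed=.15)
print(robot.read_grip_width()*88,robot.read_finger_force(),robot.read_t())
sp=car(.03)
robot.goto([*sp,.12],ori(A)); print(robot.read_position(),robot.read_t())
for n in("top","scene"):
    p,d=robot.grab_frame(n); cv2.imwrite(f"pics/{n}1.png",p[:,:,::-1]); np.save(f"pics/{n}1.npy",d)
t=cv2.imread("pics/top1.png");s=cv2.imread("pics/scene1.png")
c=lambda i,x,y:cv2.resize(i[y:y+150,x:x+100],(400,600),interpolation=cv2.INTER_CUBIC)
cv2.imwrite("pics/crop2.png",np.hstack([c(t,240,170),c(s,260,170)]))
E
```

```text
0.18825985620119015 0.0 [ 0.12414471  0.07929545 -0.61875504] [ 0.50177709 -0.35800279  0.00299805]
0.18771866461455367 0.0 8.2333
[0.56623094 0.00845521 0.11980879] 9.625
```

View pics/crop2.png

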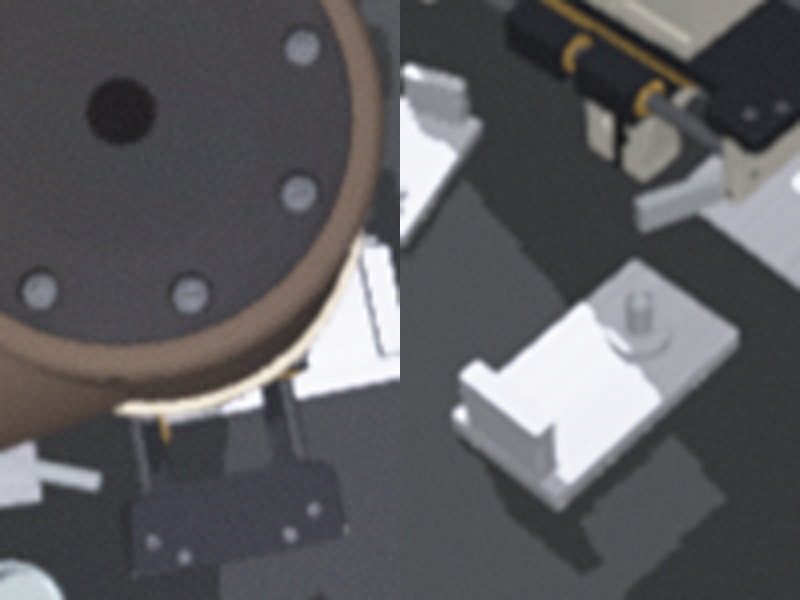

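The coupon was missed: the fingers shut on nothing. The scene crop shows the shut fingertips at about scene pixel (315,208), not over the spindle. I'll compare that with the reported TCP.

```bash
python3 - <<'E'
from h import *
tcp=robot.read_position(); print("tcp",tcp,robot.read_tcp_rot().round(3).tolist(), robot.read_qpos())
print("proj scene",proj("scene",tcp),"top",proj("top",tcp), "carr",proj("scene",[*CAR,.014]))
D=np.load("pics/scene1.npy"); P=cloud("scene",D)
for v in (200,205,208,210,212,214): print(v,[P[v,u].round(3).tolist() for u in (308,311,316,320,324)])
x=P[170:225,300:335].reshape(-1,3); x=x[(x[:,2]>.06)&(x[:,2]<.25)]; print(x[x[:,2]<x[:,2].min()+.015].mean(0),x[:,2].min())
D=cloud("top",np.load("pics/top1.npy")); print("top jaw body",[D[v,u].round(3).tolist() for v,u in ((302,300),(300,277),(300,322))])
s=cv2.imread("pics/scene1.png"); cv2.imwrite("pics/scene1full.png",s)
c=cloud("scene",np.load("pics/scene1.npy"))[310:355,105:155].reshape(-1,3); c=c[(c[:,2]>.006)&(c[:,2]<.03)]; print("coupon now",c.min(0),c.max(0))
E
```

```text
tcp [0.56627337 0.00810706 0.11987079] [[0.193, -0.981, -0.0], [-0.981, -0.193, -0.0], [0.0, 0.0, -1.0]] [ 2.06191069e+01  1.42193578e+01 -1.95912162e+01  4.70357007e-03
 -5.62072136e+01 -9.50803349e+00]
proj scene [[318.69407388 218.46241037]] top [[289.02148775 250.96615055]] carr [[309.14104847 262.96211536]]
200 [[0.556, -0.007, 0.168], [0.559, -0.003, 0.168], [0.606, -0.025, 0.221], [0.606, -0.018, 0.217], [0.588, 0.004, 0.188]]
205 [[0.556, -0.007, 0.156], [0.563, -0.005, 0.16], [0.571, -0.001, 0.165], [0.584, -0.002, 0.177], [0.582, 0.008, 0.169]]
208 [[0.441, 0.07, -0.0], [0.564, -0.007, 0.155], [0.574, -0.003, 0.162], [0.583, -0.001, 0.168], [0.582, 0.008, 0.161]]
210 [[0.445, 0.067, -0.002], [0.451, 0.072, 0.0], [0.574, -0.003, 0.156], [0.583, -0.001, 0.163], [0.582, 0.008, 0.155]]
212 [[0.45, 0.064, -0.002], [0.457, 0.067, 0.002], [0.574, -0.003, 0.152], [0.583, -0.001, 0.157], [0.582, 0.008, 0.151]]
214 [[0.456, 0.059, 0.0], [0.459, 0.066, -0.002], [0.465, 0.075, -0.002], [0.584, -0.002, 0.154], [0.476, 0.088, -0.001]]
[0.57279317 0.00086915 0.15421386] 0.14476676596260227
top jaw body [[0.483, -0.011, 0.253], [0.486, 0.021, 0.253], [0.485, -0.042, 0.253]]
coupon now [ 0.47442872 -0.38350788  0.00605779] [ 0.52642107 -0.33476078  0.015826  ]
```

View pics/scene1.png

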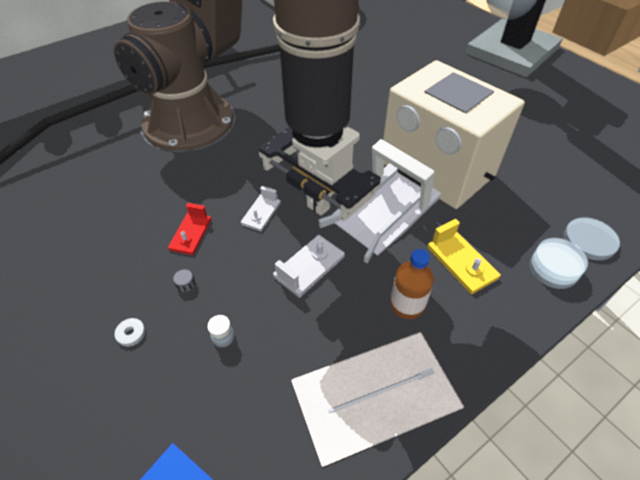

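The coupon is unmoved. Depth puts the visible fingertips about 25–30 mm above the reported TCP, which explains why they shut above the disc. I'll find the real tip height with a gentle touch on the bench, straddling the coupon.

```bash
python3 - <<'E'
from h import *
robot.move_gripper(.72)
robot.goto([*COUPON,.08],ori(A))
robot.servo_line([*COUPON,.004],speed=.12)
f0=np.array(robot.read_force()); print(f0,robot.read_t())
p,d=robot.grab_frame("scene"); cv2.imwrite("pics/scene2.png",p[:,:,::-1]); np.save("pics/scene2.npy",d)
z=.004
while z>-.036:
    z-=.0015; 
    try: robot.servo_line([*COUPON,z],speed=.03)
    except robot.Unreachable: print("unreach",z); break
    f=np.array(robot.read_force())-f0
    if f[2]>2.5: print("touch",z,f,robot.read_position()); break
print(z,robot.read_t(),f)
E
```

```text
[-0.0513579   0.12897874  0.2004552 ] 13.0417
touch -0.027500000000000007 [-2.96314488  3.01033666 15.78679535] [ 0.50206768 -0.35815149 -0.02582834]
-0.027500000000000007 18.3417 [-2.96314488  3.01033666 15.78679535]
```

```bash
cat >> h.py <<'E'
DZ=-.0255   # reported TCP z = true finger tip height + DZ
def at(xy,h): return [*xy,h+DZ]
E
python3 - <<'E'
from h import *
robot.servo_line(at(COUPON,.003),speed=.05)
robot.move_gripper(0.0)
print(robot.read_grip_width()*88,robot.read_finger_force(),robot.read_force(),robot.read_t())
w=robot.read_grip_width()*88
if w>40:
    robot.servo_line(at(COUPON,.09),speed=.2)
    sp=car(.03); robot.goto(at(sp,.09),ori(A)); print(robot.read_grip_width()*88,robot.read_position(),robot.read_t())
for n in("top","scene"):
    p,d=robot.grab_frame(n); cv2.imwrite(f"pics/{n}3.png",p[:,:,::-1]); np.save(f"pics/{n}3.npy",d)
t=cv2.imread("pics/top3.png");s=cv2.imread("pics/scene3.png")
cv2.imwrite("pics/crop3.png",cv2.resize(s[170:320,250:400],(600,600),interpolation=cv2.INTER_CUBIC))
P=cloud("scene",np.load("pics/scene3.npy"))[170:250,270:370]
E
```

```text
49.28150906353615 29.99938922468573 [-0.77391637  0.02538211 -2.31768653] 19.0
49.14279459169897 [0.56613991 0.00841597 0.06420867] 20.975
```

View pics/crop3.png

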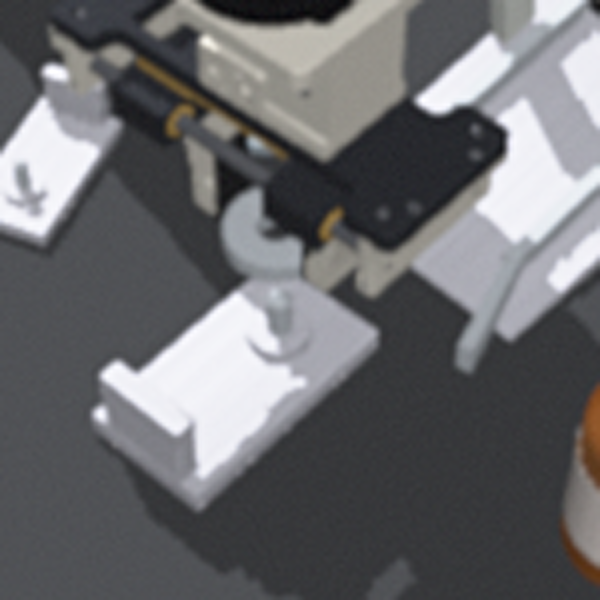

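```bash
python3 - <<'E'
from h import *
from scipy.optimize import least_squares
P=cloud("scene",np.load("pics/scene3.npy"))
c=P[214:243,304:327].reshape(-1,3); c=c[(c[:,2]>.075)&(c[:,2]<.115)]
cam_o=-cam("scene")[3].T@cam("scene")[4]
print(len(c),c.min(0).round(4),c.max(0).round(4),np.histogram(c[:,2],8))
top=c[:,2].max()
s=c[(c[:,2]<.0965)&(c[:,2]>.087)]
def fit(s,r,x0): return least_squares(lambda p:np.hypot(s[:,0]-p[0],s[:,1]-p[1])-r,x0,loss="soft_l1",f_scale=.001)
f=fit(s,.025,[.566,.008]); print("coupon",f.x,abs(f.fun).mean(),len(s))
b=P[236:262,305:333].reshape(-1,3); b=b[(b[:,2]>.027)&(b[:,2]<.042)&(np.hypot(b[:,0]-.566,b[:,1]-.008)<.014)]
g=fit(b,.006,[.566,.008]); print("spindle",g.x,abs(g.fun).mean(),len(b)); print("delta",(g.x-f.x)*1000)
print("tcp",robot.read_position()[:2],"plan",car(.03))
E
```

```text
353 [ 0.5398 -0.018   0.0875] [0.5987 0.0134 0.115 ] (array([ 20,  30,  60, 192,  21,   8,  10,  12]), array([0.08749442, 0.0909294 , 0.09436439, 0.09779937, 0.10123436,
       0.10466934, 0.10810432, 0.11153931, 0.11497429]))
coupon [0.56640652 0.00763516] 0.00303364128688698 74
spindle [0.56526001 0.00899446] 0.0008452780554102728 41
delta [-1.14651281  1.35930165]
tcp [0.56626602 0.00810781] plan [0.56627297 0.00922865]
```

```bash
cat >> h.py <<'E'
def down(xy,h0,h1,step=.003,lim=6,speed=.04):
    "lower in steps, stop on force; returns true height reached"
    robot.servo_line(at(xy,h0),speed=.08); f0=np.array(robot.read_force()); h=h0
    while h>h1+1e-6:
        h=max(h-step,h1); robot.servo_line(at(xy,h),speed=speed); f=np.array(robot.read_force())-f0
        if f[2]>lim: break
    print("down",h,f.round(1),robot.read_t()); return h
E
python3 - <<'E'
from h import *
sp=np.array([.5656,.0092])
h=down(sp,.050,.024)
print(robot.read_position(),robot.read_grip_width()*88)
E
```

```text
down 0.024 [-0.8 -0.6  0. ] 23.975
[ 0.56553237  0.00916476 -0.00161474] 49.224402346144274
```

```bash
python3 - <<'E'
from h import *
sp=np.array([.5656,.0092])
robot.move_gripper(.7)
robot.servo_line(at(sp,.11),speed=.2)
robot.goto(at(CAP,.08),ori(A))
p,d=robot.grab_frame("scene"); cv2.imwrite("pics/scene4.png",p[:,:,::-1])
P=cloud("scene",d)[215:290,280:350].reshape(-1,3); P=P[np.hypot(P[:,0]-.566,P[:,1]-.009)<.03]
r=np.hypot(P[:,0]-.566,P[:,1]-.009); print("ring top z",np.median(P[(r>.012)&(r<.024)&(P[:,2]>.016),2]),"tip",np.percentile(P[:,2],99.5))
q=P[(P[:,2]>.029)&(P[:,2]<.035)]; print("coupon extents",q.min(0),q.max(0))
robot.servo_line(at(CAP,.006),speed=.12)
robot.move_gripper(0.0); print(robot.read_grip_width()*88,robot.read_finger_force(),robot.read_t())
robot.servo_line(at(CAP,.12),speed=.2); print(robot.read_grip_width()*88)
robot.goto(at(sp,.10),ori(A)); print(robot.read_position(),robot.read_t())
p,d=robot.grab_frame("scene"); cv2.imwrite("pics/scene5.png",p[:,:,::-1]); np.save("pics/scene5.npy",d)
cv2.imwrite("pics/crop5.png",cv2.resize(p[170:320,250:400,::-1],(600,600),interpolation=cv2.INTER_CUBIC))
E
```

```text
ring top z 0.03155211794252201 tip 0.04486659991717593
coupon extents [ 0.54067624 -0.01764728  0.02911441] [0.59082787 0.03153018 0.03440029]
35.130406811863836 30.00075831776485 27.4583
35.28041929333991
[0.56491686 0.00834094 0.07394588] 29.2083
```

View pics/crop5.png

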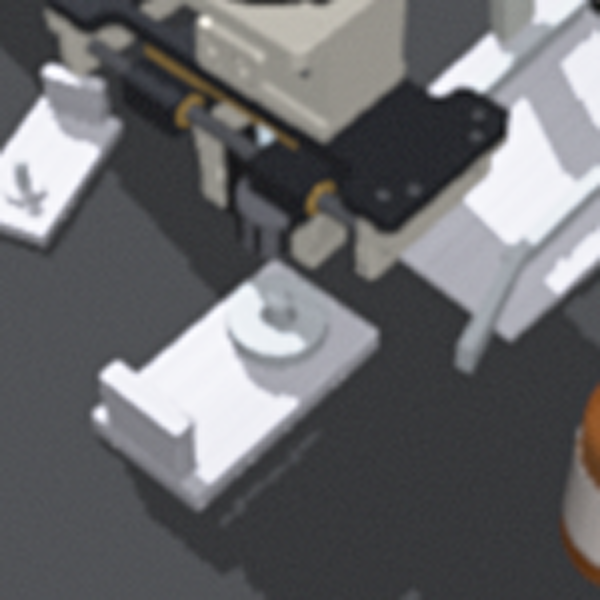

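The coupon lies flat on the boss (ring top 31.6 mm) and the cap is held level above it, at crop (262,215). Lowering the cap next.

```bash
python3 - <<'E'
from h import *
from scipy.optimize import least_squares
P=cloud("scene",np.load("pics/scene5.npy"))[212:236,308:322].reshape(-1,3)
s=P[(P[:,2]>.092)&(P[:,2]<.115)&(np.hypot(P[:,0]-.566,P[:,1]-.009)<.026)]
f=least_squares(lambda p:np.hypot(s[:,0]-p[0],s[:,1]-p[1])-.018,[.566,.008],loss="soft_l1",f_scale=.001)
print("cap",f.x,abs(f.fun).mean(),len(s),"tcp then .5649,.0083")
sp=np.array([.5656,.0092])
h=down(sp,.057,.039,step=.002,lim=5); print(robot.read_position(),robot.read_grip_width()*88)
E
```

```text
cap [0.5639889  0.00786891] 0.0006709124218107736 105 tcp then .5649,.0083
down 0.039 [ 0.7 -1.   0.4] 32.2
[0.56547102 0.00914317 0.01334378] 35.143796787892
```

```bash
cat >> h.py <<'E'
TOE=np.array([.5603,.0947]); YR=97.7
def ramp(x,y=0): return car(x,y,TOE,YR)
E
python3 - <<'E'
from h import *
sp=np.array([.5656,.0092])
robot.move_gripper(.62)
robot.servo_line(at(sp,.10),speed=.2)
hp=car(-.059)
robot.goto(at(hp,.10),ori(A)); robot.move_gripper(.85)
p,d=robot.grab_frame("scene")
P=cloud("scene",d)[215:290,280:350].reshape(-1,3); r=np.hypot(P[:,0]-.566,P[:,1]-.009)
print("cap top z",np.median(P[(r<.012),2]))
robot.servo_line(at(hp,.026),speed=.12); print(robot.read_force())
robot.move_gripper(0.); print(robot.read_grip_width()*88,robot.read_finger_force(),robot.read_t())
robot.servo_line(at(ramp(-.132),.026),ori(YR+90),speed=.05)
print(robot.read_position(),robot.read_force(),robot.read_t())
robot.move_gripper(.8); robot.servo_line(at(ramp(-.134),.085),speed=.15)
robot.servo_line(at(ramp(-.175),.085),speed=.15)
p,d=robot.grab_frame("scene"); cv2.imwrite("pics/scene6.png",p[:,:,::-1]); np.save("pics/scene6.npy",d); print(robot.read_t())
cv2.imwrite("pics/crop6.png",cv2.resize(p[120:300,250:450,::-1],(800,600)[:1]+(600,) if 0 else (666,600),interpolation=cv2.INTER_CUBIC))
E
```

```text
cap top z nan
[-0.50738331  0.73790101  0.00440382]
49.89552139619491 30.001182854175568 35.65
[ 0.57818269 -0.03667969  0.00091965] [-0.28015173 -5.02311368  4.2445386 ] 36.65
38.275
  return _methods._mean(a, axis=axis, dtype=dtype,
  ret = ret.dtype.type(ret / rcount)
```

View pics/crop6.png

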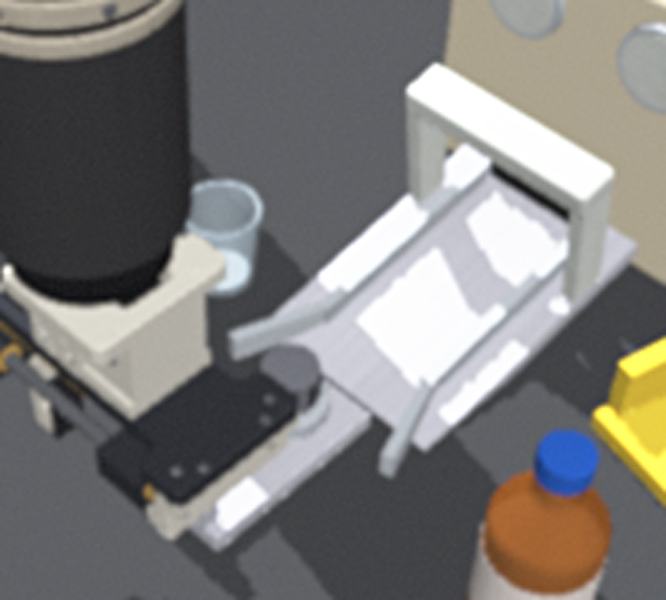

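```bash
python3 - <<'E'
from h import *
P=cloud("scene",np.load("pics/scene6.npy"))
u=np.array([np.cos(np.radians(YR)),np.sin(np.radians(YR))]); v=np.array([-u[1],u[0]])
def rf(p): d=p[...,:2]-TOE; return np.stack([d@u,d@v,p[...,2]],-1)
Q=rf(P)[120:300,250:450].reshape(-1,3)
print("cap top",[P[y,x].round(4).tolist() for y,x in((229,336),(231,338),(228,338))], rf(P)[229,337].round(4))
pl=Q[(abs(Q[:,2]-.0137)<.002)&(Q[:,0]<-.003)&(Q[:,0]>-.14)&(abs(Q[:,1])<.05)]; print("plate",pl.min(0),pl.max(0),cv2.minAreaRect(pl[:,:2].astype(np.float32)*1000))
tp=rf(np.array([*robot.read_position()])); print("tcp in ramp frame",tp)
b=Q[(Q[:,2]>.075)&(Q[:,2]<.2)&(Q[:,0]<-.1)]; print("body lowest",b[:,2].min())
for lo,hi in((-.11,-.08),(-.08,-.06),(-.06,-.04),(-.04,0)):
    w=b[(b[:,1]>lo)&(b[:,1]<hi)]; print(lo,hi,len(w),w.min(0).round(3) if len(w) else "",w.max(0).round(3) if len(w) else "")
for n,uv in (("top",(242,324)),):
    print("beaker",rf(ray(n,uv,.05)).round(3))
T=cloud("top",np.load("pics/top0.npy"))[300:345,215:265].reshape(-1,3); T=rf(T[(T[:,2]>.015)&(T[:,2]<.065)]); print("beaker ext",np.percentile(T,[2,98],axis=0).round(3))
E
```

```text
cap top [[0.5637, 0.0511, 0.0578], [1.0054, -0.3104, 0.7321], [0.564, 0.0557, 0.0578]] [-0.0435 -0.      0.0597]
plate [-0.13891616 -0.03638694  0.01172689] [-0.00817389  0.00213549  0.01567031] ((-72.85082244873047, -25.652793884277344), (132.10153198242188, 35.90615463256836), 8.797514915466309)
tcp in ramp frame [-0.1751742   0.00060478  0.05864435]
body lowest 0.08313225118403425
-0.11 -0.08 886 [-0.217 -0.096  0.149] [-0.137 -0.08   0.195]
-0.08 -0.06 547 [-0.217 -0.08   0.153] [-0.137 -0.06   0.195]
-0.06 -0.04 497 [-0.217 -0.06   0.09 ] [-0.138 -0.04   0.2  ]
-0.04 0 235 [-0.216 -0.04   0.084] [-0.141 -0.     0.2  ]
beaker [[0.018 0.12  0.05 ]]
beaker ext [[-0.006  0.096  0.017]
 [ 0.041  0.144  0.061]]
```

```bash
cat >> h.py <<'E'
U=np.array([np.cos(np.radians(YR)),np.sin(np.radians(YR)),0]); Vv=np.array([-U[1],U[0],0]); K=np.array([0,0,1.])
def push(xn,back=.0095,hgt=.026):
    "tool pose behind the tail for carrier nose at ramp-frame x = xn"
    zn=max(0,xn)*np.tan(np.radians(9)); p=min(np.arcsin(min(zn/.13,1)),np.radians(9))
    t=np.cos(p)*U+np.sin(p)*K; n=-np.sin(p)*U+np.cos(p)*K
    tip=np.array([*TOE,0])+xn*U+zn*K-(.13+back)*t+hgt*n
    R=np.column_stack([np.cross(Vv,-n),Vv,-n]); return tip+DZ*n,R
def along(): return float(np.array(robot.read_force())@U)
E
python3 - <<'E'
from h import *
robot.move_gripper(.3)
p,R=push(-.026); robot.servo_line(p+[0,0,.03],R,speed=.12); robot.servo_line(p,R,speed=.1); f0=along(); print(f0,robot.read_t())
log=[]
for xn in [-.005,.015,.035,.055,.075,.095,.115,.13,.145,.16,.17]:
    p,R=push(xn); robot.servo_line(p,R,speed=.06); f=along()-f0; log.append((xn,round(f,1)))
    if f<-18: break
print(log,robot.read_force(),robot.read_t())
p,d=robot.grab_frame("scene"); cv2.imwrite("pics/scene7.png",p[:,:,::-1]); np.save("pics/scene7.npy",d)
cv2.imwrite("pics/crop7.png",cv2.resize(p[90:270,270:470,::-1],(666,600),interpolation=cv2.INTER_CUBIC))
E
```

```text
0.9643930906165022 40.0333
[(-0.005, -0.6), (0.015, -0.9), (0.035, -1.0), (0.055, -0.9), (0.075, -1.6), (0.095, -2.2), (0.115, -1.6), (0.13, -1.0), (0.145, -1.1), (0.16, -1.6), (0.17, -2.4)] [-0.20370257 -1.4834588   0.56779186] 44.9833
```

View pics/crop7.png

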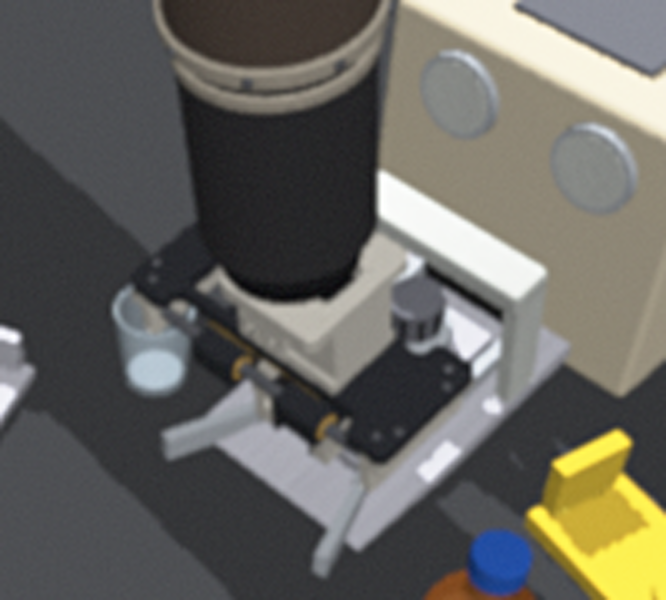

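The carrier is in the guides with the cap and coupon still on (crop (415,310)), and the tool is clear of the beaker and portal. I'll finish in small steps against the stop.

```bash
python3 - <<'E'
from h import *
log=[];xn=.17;f0=.96
while xn<.2:
    xn+=.0015; p,R=push(xn); robot.servo_line(p,R,speed=.04); f=along()-f0; log.append((round(xn,4),round(f,1)))
    if f<-8: break
print(log,robot.read_t())
p,R=push(xn-.03); robot.servo_line(p,R,speed=.1)
robot.servo_line(p+np.array([0,0,.12])-.03*U,R,speed=.2); q,_=push(.0); robot.servo_line(q-.03*U+[0,0,.2],R,speed=.25)
p,d=robot.grab_frame("scene"); t,dt=robot.grab_frame("top"); np.save("pics/scene8.npy",d); np.save("pics/top8.npy",dt); print(robot.read_t())
c=lambda i,x,y,w,h:cv2.resize(i[y:y+h,x:x+w,::-1],(400,600),interpolation=cv2.INTER_CUBIC)
cv2.imwrite("pics/crop8.png",np.hstack([c(p,330,110,120,180),c(t,120,200,120,180)]))
for n,D in(("scene",d),("top",dt)):
    P=cloud(n,D).reshape(-1,3); r=P[:,:2]-TOE; P=np.c_[r@U[:2],r@Vv[:2],P[:,2]]
    h=P[(abs(P[:,1])<.03)&(P[:,0]>.02)&(P[:,0]<.1)&(P[:,2]>.04)&(P[:,2]<.075)]; print(n,"handle",len(h),np.percentile(h,[2,98],axis=0).round(4).tolist())
    h=P[(abs(P[:,1])<.022)&(P[:,0]>.11)&(P[:,0]<.17)&(P[:,2]>.06)&(P[:,2]<.1)]; print(n,"cap",len(h),np.percentile(h,[2,98],axis=0).round(4).tolist())
E
```

```text
[(0.1715, -5.6), (0.173, -6.9), (0.1745, -6.5), (0.176, -7.1), (0.1775, -6.6), (0.179, -6.5), (0.1805, -7.3), (0.182, -7.1), (0.1835, -6.3), (0.185, -6.8), (0.1865, -5.9), (0.188, -6.5), (0.1895, -6.5), (0.191, -11.6)] 48.5333
50.7167
scene handle 254 [[0.052, -0.0235, 0.0409], [0.0641, 0.0262, 0.0652]]
scene cap 234 [[0.1278, -0.0159, 0.0612], [0.1524, 0.0171, 0.0829]]Traceback (most recent call last):
  File "<stdin>", line 14, in <module>
    return _quantile_unchecked(
        a, q, axis, out, overwrite_input, method, keepdims, weights)
    return _ureduce(a,
                    func=_quantile_ureduce_func,
    ...<5 lines>...
                    overwrite_input=overwrite_input,
                    method=method)
    r = func(a, **kwargs)
    result = _quantile(arr,
                       quantiles=q,
    ...<2 lines>...
                       out=out,
                       weights=wgt)
    slices_having_nans = np.isnan(arr[-1, ...])
                                  ~~~^^^^^^^^^
IndexError: index -1 is out of bounds for axis 0 with size 0
```

View pics/crop8.png

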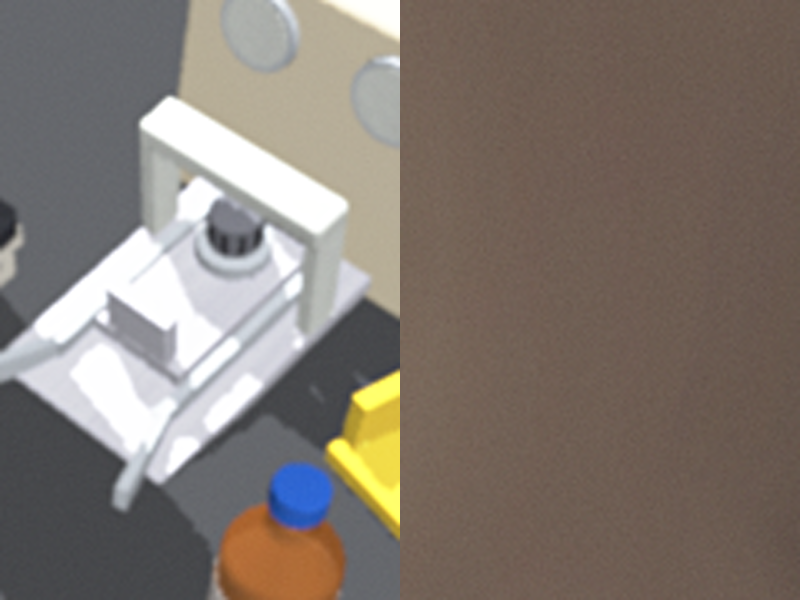

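The scene crop shows the carrier up the ramp between the guides, with cap and coupon seated at crop (235,235). The handle's position matches a nose at the stop to about 1 mm. One firmer nudge will confirm the stop contact.

```bash
python3 - <<'E'
from h import *
p,R=push(.161); robot.servo_line(p+np.array([0,0,.12])-.03*U,R,speed=.25); robot.servo_line(p,R,speed=.15); f0=along(); log=[]
p,R=push(.1885); robot.servo_line(p,R,speed=.08)
xn=.1885
while xn<.196:
    xn+=.001; p,R=push(xn); robot.servo_line(p,R,speed=.04); f=along()-f0; log.append((round(xn,4),round(f,1)))
    if f<-18: break
print(log,robot.read_t())
p,R=push(xn-.03); robot.servo_line(p,R,speed=.1); robot.servo_line(p+np.array([0,0,.12])-.03*U,R,speed=.25)
p,d=robot.grab_frame("scene"); P=cloud("scene",d).reshape(-1,3); r=P[:,:2]-TOE; P=np.c_[r@U[:2],r@Vv[:2],P[:,2]]
h=P[(abs(P[:,1])<.03)&(P[:,0]>.02)&(P[:,0]<.1)&(P[:,2]>.04)&(P[:,2]<.075)]; print("handle",len(h),np.percentile(h,[2,98],axis=0).round(4).tolist() if len(h) else "")
print(robot.read_t())
E
```

```text
[(0.1895, -6.5), (0.1905, -10.1), (0.1915, -15.1), (0.1925, -19.6)] 54.0583
handle 229 [[0.0515, -0.0234, 0.0411], [0.0637, 0.0263, 0.0654]]
55.2
```

Force climbs steadily and the handle stays put, so the carrier is against the stop. The robot is clear.

```bash
python3 -c "
from rig import robot
print(robot.job_done(),robot.read_t())"
```

```text
the job is handed in; nothing more can be done
the job is handed in; nothing more can be done
```

The job is handed in at about 55 s: coupon and cap are seated on the spindle, the carrier rests against the stop at the top of the ramp, and no contact with the jar, bottle or beaker was seen, though I took no closing measurement of them.

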